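# Square a stack of plates and arm the bander

## Task

Stack every blue plate flat in the squaring tray, lengthwise along its long side fence, and tap the stack until all the plates stand flush against both the side fence and the end fence. Only then arm the banding unit: lift the red guard on the switch box well up (past upright), flip the toggle beneath it fully over to the left, and lower the guard fully shut again. Leave the plates flush, the toggle on, and do not knock the white timer or the wooden block about.

Things in the scene. Friction and masses are not known exactly. Their poses are not given: they have to be found in the camera images.
- tray: Fixed squaring tray: aluminium base plate 170 (x) x 140 (y) x 8 mm thick with two steel fences, 10 mm thick, tops 46 mm above the table. End fence on the left half of the far (+x) edge, y = +8 to +70 mm, inner face at x = +75 mm; side fence along the left (+y) edge, inner face at y = +60 mm; the other two edges are open. Origin: centre of the base's underside, on the table.
- tray_flush (a point): Point on the top of the tray's base plate (8 mm above the table), 55 mm from the end fence and 30 mm from the side fence: the centre of a plate that lies lengthwise along the tray's x axis and flush against both fences is straight above it (the lowest by 5 mm, each further one 10 mm more). Axes as the tray's.
- switch_box: Fixed grey switch box 140 (x) x 90 (y) x 50 mm high, yaw within 0.3 rad. Origin on the table, 5 mm nearer the robot than the centre of its underside. Its +x axis points away from the robot, +y to the left. On top: a steel toggle under a red hinged guard.
- guard_hinge (a point): Middle of the guard's hinge axis, which runs along the switch box's y axis, at the back of the box: x = +50 mm, z = 86 mm in the box's frame. Axes as the box's.
- guard_knob (a point): Centre of the guard's black ball knob, 22 mm diameter, on an 8 mm stem in front of the red flap, 112 mm from the hinge axis. Guard shut: at the hinge's height (86 mm), 36 mm above the box's top, towards the robot (-x). The flap (80 mm long from the hinge, 66 mm wide, side skirts 24 mm deep) ends 32 mm short of the knob's centre.
- guard (a joint): Angle of the guard, rad: 0 = shut (stop), grows as the knob is lifted up and over towards the back (+x of the box), 1.57 = upright, 2.4 = leaning well back (stop). A stiff friction hinge: it stays wherever it is left; about 1 N at the knob moves it.
- toggle (a joint): Angle of the steel toggle, rad: 0 = off, leaning to the box's right (-y) by 0.45 rad; 0.9 = on (stop), leaning to the left (+y) by as much. It stays where it is left; about 1 N at its tip moves it. Starts between 0 and 0.1.
- toggle_tip (a point): Tip of the toggle, a steel rod 8 mm thick and 30 mm long, pivoted on the box's top at x = -5, y = 0, z = 50 mm in the box's frame. The tip swings along the box's y axis from y = -13 to +13 mm, at most 84 mm above the table. Covered while the guard is shut.
- plate0_center (a point): Centre of a loose blue ceramic plate 110 (its x) x 60 (its y) x 10 mm thick, about 0.14 kg; it lies flat on the table to the left at the start. Three or four of the four plates are present, the other is absent. The fixed blue crates behind the work begin at x = 0.69 m and are 0.21 m high.
- plate0: The same plate; origin at the centre of its underside (5 mm from its centre), axes as the centre's.
- plate1_center (a point): Centre of a loose blue ceramic plate 110 (its x) x 60 (its y) x 10 mm thick, about 0.14 kg; it lies flat on the table to the left at the start. Three or four of the four plates are present, the other is absent. The fixed blue crates behind the work begin at x = 0.69 m and are 0.21 m high.
- plate1: The same plate; origin at the centre of its underside (5 mm from its centre), axes as the centre's.
- plate2_center (a point): Centre of a loose blue ceramic plate 110 (its x) x 60 (its y) x 10 mm thick, about 0.14 kg; it lies flat on the table to the left at the start. Three or four of the four plates are present, the other is absent. The fixed blue crates behind the work begin at x = 0.69 m and are 0.21 m high.
- plate2: The same plate; origin at the centre of its underside (5 mm from its centre), axes as the centre's.
- plate3_center (a point): Centre of a loose blue ceramic plate 110 (its x) x 60 (its y) x 10 mm thick, about 0.14 kg; it lies flat on the table to the left at the start. Three or four of the four plates are present, the other is absent. The fixed blue crates behind the work begin at x = 0.69 m and are 0.21 m high.
- plate3: The same plate; origin at the centre of its underside (5 mm from its centre), axes as the centre's.
- wind_timer: White wind-up timer 54 x 60 x 66 mm high with a red dial, a loose bystander; origin: centre of its underside.
- row_block: Wooden block 58 x 125 x 30 mm high, a loose bystander; origin: centre of its underside.

How it is judged (in metres and radians):
On the way, in this order (a step that is already met when the one before it is completed fails the run):
1. all the plates lie stacked in the tray, flush with both fences, with the guard still shut and the toggle off (x of plate0_center in the frame of tray between 0.0165 and 0.0235 m and y of plate0_center in the frame of tray between 0.0265 and 0.0335 m and z of each of plate0_center, plate1_center, plate2_center, plate3_center in the frame of tray below 0.055 m and angle between the x axis of each of plate0_center, plate1_center, plate2_center, plate3_center and the x axis of tray, either way round below 0.06 rad and angle between the z axis of each of plate0_center, plate1_center, plate2_center, plate3_center and the z axis of tray, either way round below 0.08 rad and x of plate1_center in the frame of tray between 0.0165 and 0.0235 m and y of plate1_center in the frame of tray between 0.0265 and 0.0335 m and x of plate2_center in the frame of tray between 0.0165 and 0.0235 m and y of plate2_center in the frame of tray between 0.0265 and 0.0335 m and x of plate3_center in the frame of tray between 0.0165 and 0.0235 m and y of plate3_center in the frame of tray between 0.0265 and 0.0335 m and value of joint each of guard, toggle below 0.3 rad), for 0.2 s.
2. the guard is lifted past upright (value of joint guard above 1.5 rad), for 0.1 s.
3. the toggle is flipped on with the guard up (value of joint toggle above 0.75 rad and value of joint guard above 0.8 rad), for 0.2 s.
4. the guard is lowered shut over the toggle, which stays on (value of joint guard below 0.1 rad and value of joint toggle above 0.75 rad), for 0.2 s.
At the end, for the whole second after the job is handed in: every plate that is present lies flat in the tray, its centre within 3.5 mm of the flush position along both fences and turned less than 0.06 rad from the tray's x axis, at rest; toggle above 0.75 rad; guard below 0.1 rad (all of step 4 and x of plate0_center in the frame of tray between 0.0165 and 0.0235 m and y of plate0_center in the frame of tray between 0.0265 and 0.0335 m and z of each of plate0_center, plate1_center, plate2_center, plate3_center in the frame of tray below 0.055 m and angle between the x axis of each of plate0_center, plate1_center, plate2_center, plate3_center and the x axis of tray, either way round below 0.06 rad and angle between the z axis of each of plate0_center, plate1_center, plate2_center, plate3_center and the z axis of tray, either way round below 0.08 rad and x of plate1_center in the frame of tray between 0.0165 and 0.0235 m and y of plate1_center in the frame of tray between 0.0265 and 0.0335 m and x of plate2_center in the frame of tray between 0.0165 and 0.0235 m and y of plate2_center in the frame of tray between 0.0265 and 0.0335 m and x of plate3_center in the frame of tray between 0.0165 and 0.0235 m and y of plate3_center in the frame of tray between 0.0265 and 0.0335 m and linear speed of each of plate0, plate1, plate2, plate3 below 0.02 m/s); the robot touches nothing.
It fails at once if the timer or the wooden block is knocked over or moved more than 40 mm ((distance of wind_timer from where it was at the start of the episode above 0.04 m or angle between wind_timer's own z axis and vertical above 0.5 rad) or (distance of row_block from where it was at the start of the episode above 0.04 m or angle between row_block's own z axis and vertical above 0.5 rad)).
Of plate0, plate1, plate2, plate3 only 3 to 4 are there at a start; the rules pass over those that are not, and their reading is None.
At some moment in a run one of plate0, plate1, plate2, plate3 may be knocked a few centimetres aside while the robot is not near it.
Once in a run the grip may slacken for a moment while it holds something.
It also fails if it takes over 210 s, if anything falls off the work surface, if the arm or the gripper's body presses on something with over 40 N, if the wrist force passes 120 N, or if a joint passes its speed limit or range.

## Robot

A 7-joint arm with a two-finger parallel gripper is mounted at the origin on a cart in front of the work surface, level with it; the furniture and walls round the work are solid. World frame = base frame: x ahead of the robot, y to its left, z up, the work surface at z = 0. Lengths are in mm, angles in rad, forces in N, time in s.
With the tool pointing down it reaches from about 425 to 1025 mm from the base axis. Payload 3.6 kg.
Tool frame: the origin (TCP) lies midway between the tips of the shut fingers; the grasp point (between the pads) lies 19 mm behind it; z points along the fingers, y is the direction in which the jaws open and shut (so a half turn about z gives the same grasp; the last joint's range is limited). The gripper opens to 85 mm and grips with 20 to 120 N. Pads are 22 mm wide; open, the fingers measure 114 mm over their backs; the gripper's body (76 mm by 85 mm) begins 54 mm behind the grasp point. The pads swing forward as they close: fully open they stand 13 mm farther back than shut.
Start: joints at [-1.373, 0.591, 0.048, 1.609, -0.033, 0.943, -0.034], TCP at [208.561, 694.357, 231.302] pointing down, gripper open.
Joint ranges: [-2.69, 2.69], [-0.47, 2.24], [-1.27, 1.36], [0.19, 2.51], [-1.53, 4.68], [0.08, 2.07], [-3.09, 3.09]. Speed limits (rad/s): [2.57, 2.57, 3.14, 3.14, 3.14, 3.14, 3.14].

## Interface

Orientations are given as a rotation vector (axis times angle).
In Python, from bench import r, effector, kin, optics, order, monitor gives the robot as it stands. Calls block until the motion is done:
- r.reach(position, orientation): joint-space move of the TCP to a pose.
- r.line_to(position, orientation=None, v=150, threshold=None): straight line of the TCP; orientation=None keeps the orientation; v is the mean speed in mm/s. With threshold (N) it stops when the force on the tool has changed by that much, and returns True; else False.
- r.move_joints(angles): joint-space move.
- effector.gripper_to(opening): finger opening in mm; the grip force is fixed at half the most; returns when the fingers have stopped.
- r.pause(seconds).
- kin.solve_ik(position, orientation): joint angles nearest the present ones, or None.
- optics.snapshot(name): name is "scene" or "top"; returns a dict with "frame" (400x640x3 uint8, red, green, blue), "z_map" (400x640 float32, mm along the optical axis (not along the pixel's ray), 0 where there is no reading), "fx", "fy", "cx", "cy" (pixels), "R" (3x3) and "t" (3): a world point X has camera coordinates R X + t. Camera axes: x right, y down, z forward; pixel columns grow to the right and rows downward; lengths in mm; the calibration is good to about 2 mm. A picture is of the moment at which its call begins.
A pose or a line that the arm cannot do raises r.PlanningError and nothing moves.
- order.finish_job(): hands the job in, once; it reports no verdict.
Readings, each from a call of its own:
- monitor.current_clock(): time.
- monitor.current_joints(): joint angles.
- monitor.current_dq(): joint speeds.
- monitor.current_joint_efforts(): joint torques, N m.
- monitor.current_eef_pos(): TCP position.
- monitor.current_eef_rot(): TCP orientation.
- monitor.current_wrist_force(): force on the tool from outside, world axes, zero at the start.
- monitor.current_moment(): the same for the moment, N m.
- monitor.current_opening(): finger opening in mm.
Only numpy, scipy, OpenCV 4.12 (cv2) and the standard library are available. Lean on these libraries where they do the work, as an engineer would, in place of code of your own. Each camera call takes 0.05 s, during which the arm holds its last target. There are 200 camera calls.

## Working session

There is one attempt and no reset: what is moved stays moved. The work goes in short steps, each a Python script; the robot and the scene stay as the last script left them, time stands still between calls to the robot, and variables do not carry over. Pictures are saved under pics/ and viewed, about 12 in all and at most 16, crops included, and the job is handed in when it is done.

```bash
mkdir -p pics; ls
cat > h.py <<'E'
import numpy as np, cv2
from bench import r, effector, kin, optics, order, monitor
from scipy.spatial.transform import Rotation as Ro
def cloud(s):
    z=s["z_map"].astype(float); v,u=np.mgrid[0:z.shape[0],0:z.shape[1]]
    P=np.stack([(u-s["cx"])/s["fx"]*z,(v-s["cy"])/s["fy"]*z,z],-1)
    W=(P-s["t"])@np.asarray(s["R"]); W[z==0]=np.nan
    return W
def snap(n): 
    s=optics.snapshot(n); return s,cloud(s)
def save(s,f,box=None,k=1):
    im=s["frame"][...,::-1]
    if box: im=im[box[1]:box[3],box[0]:box[2]]
    cv2.imwrite("pics/"+f,cv2.resize(im,None,fx=k,fy=k))
E
python3 - <<'E'
from h import *
for n in("scene","top"):
    s,W=snap(n); save(s,n+"0.png",k=1.25)
    np.savez(n+"0.npz",W=W,f=s["frame"]); print(n,np.round(-np.asarray(s["R"]).T@s["t"]),np.round(s["R"],2).tolist(),s["fx"])
print(monitor.current_eef_rot(),monitor.current_opening(),monitor.current_clock())
E
```

```text
pics
scene [-253. -533.  785.] [[0.54, -0.84, 0.0], [-0.49, -0.32, -0.81], [0.68, 0.44, -0.59]] 489.5355007040836
top [ 299.  -44. 1290.] [[0.14, -0.99, 0.0], [-0.97, -0.13, -0.2], [0.2, 0.03, -0.98]] 501.28794945686485
[-0.45659576 -3.10806855  0.00317011] 85.40354132575396 0.1
```

View pics/scene0.png

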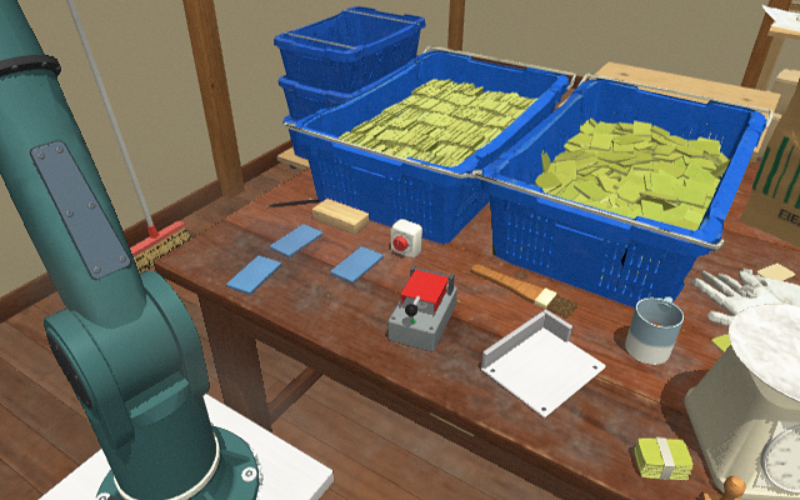

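View pics/top0.png

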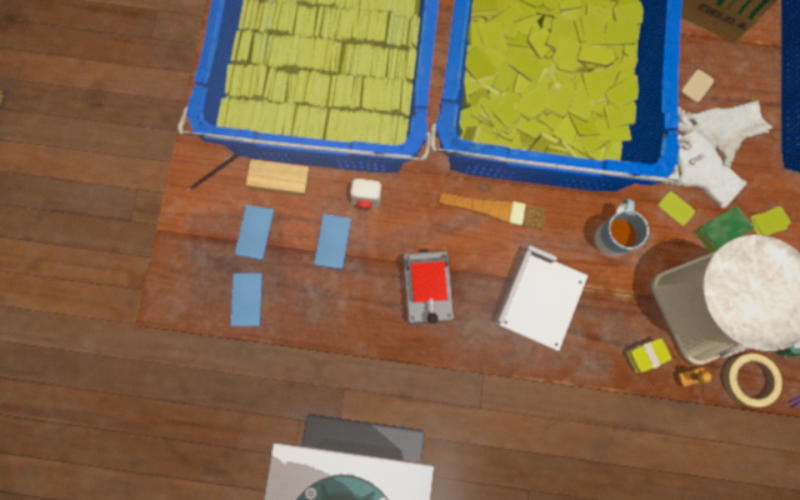

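The pictures show three plates (top view at about (255,232), (246,299) and (333,241)), the tray at (542,300), the box at (428,287) with its knob at (432,317), the timer at (366,193) and the block at (278,177). Next I'll measure them.

```bash
cat >> h.py <<'E'
def rect(W,m):
    p=W[m][:,:2].astype(np.float32); (c,wh,a)=cv2.minAreaRect(p)
    if wh[0]<wh[1]: wh=wh[::-1]; a+=90
    a=(a+90)%180-90
    return np.round([*c,*wh],1),round(np.radians(a),3)
def comps(m,n=40):
    k,l=cv2.connectedComponents(m.astype(np.uint8)); return [l==i for i in range(1,k) if (l==i).sum()>n]
def plates(s,W,zmin=4,zmax=60):
    f=s["frame"].astype(int); R,G,B=f[...,0],f[...,1],f[...,2]; X=W[...,0]
    m=(B>R+40)&(X>300)&(X<680)&(W[...,2]>zmin)&(W[...,2]<zmax)
    m=cv2.morphologyEx(m.astype(np.uint8),cv2.MORPH_OPEN,np.ones((3,3)))
    return comps(m)
E
python3 - <<'E'
from h import *
for n in("top","scene"):
    d=np.load(n+"0.npz"); W=d["W"]; f=d["f"].astype(int); s={"frame":d["f"]}
    R,G,B=f[...,0],f[...,1],f[...,2]; X,Y,Z=W[...,0],W[...,1],W[...,2]
    tab=(X>420)&(X<650)&(abs(Y)<400)&(abs(Z)<5)
    print(n,"table z",np.median(Z[tab]))
    for c in plates(s,W): print(" plate",rect(W,c),"mean",np.round(np.nanmean(W[c],0),1),c.sum())
    box=(X>350)&(X<680)&(Y<0.0)&(Y>-420)
    for nm,lo,hi,cond in [("traybase",5,12,(R>150)&(abs(R-B)<40)),("fence",40,50,abs(R-B)<30)]:
        for c in comps((Z>lo)&(Z<hi)&cond&box): print(" ",nm,rect(W,c),c.sum(),np.round(np.nanmedian(W[c],0),1))
    b2=(X>380)&(X<680)&(abs(Y)<250)
    for c in comps((R>150)&(G<70)&(B<70)&b2&(Z>20)): print(" red",rect(W,c),c.sum(),np.round(np.nanmedian(W[c],0),1))
    for c in comps((Z>46)&(Z<54)&(abs(R-B)<30)&b2): print(" boxtop",rect(W,c),c.sum(),np.round(np.nanmedian(W[c],0),1))
    for c in comps((Z>60)&(Z<105)&(R<60)&(B<60)&b2,8): print(" knob",rect(W,c),c.sum(),np.round(np.nanmedian(W[c],0),1))
    for c in comps((Z>24)&(Z<34)&(R>150)&(B<R-30)&(X<690)&(Y>0)): print(" wood",rect(W,c),c.sum())
    for c in comps((Z>55)&(Z<72)&(R>150)&(B>150)&(X<690)): print(" timer",rect(W,c),c.sum())
E
```

```text
top table z -0.34000222855536577
 plate (array([564.7, 271.3, 108.1,  59.6]), np.float64(-0.046)) mean [563.4 271.3   9.5] 860
 plate (array([566.7, 105.7, 107.4,  59.1]), np.float64(-0.015)) mean [565.9 105.4   9.5] 870
 plate (array([421.7, 262.2, 106.5,  59.1]), np.float64(0.134)) mean [421.2 262.2   9.8] 923
  traybase (array([ 504.2, -345.1,  169.7,  128.3]), np.float64(-0.292)) 2498 [ 499.3 -346.4    8. ]
  fence (array([ 529.6, -281.2,  175. ,   56.5]), np.float64(-0.585)) 320 [ 541.4 -281.6   44.6]
  fence (array([ 560.5, -112.7,   38.5,   12. ]), np.float64(-1.334)) 43 [ 561.5 -114.5   48.2]
  fence (array([548.7, -62.8,  42.2,  17.9]), np.float64(-1.033)) 51 [550.  -62.6  46.9]
  fence (array([474.3, -83.2, 109.9,  43.6]), np.float64(0.206)) 246 [447.1 -78.4  48.1]
  fence (array([ 454.4, -137.5,   48.8,   36.2]), np.float64(0.177)) 133 [ 451.5 -140.9   47.9]
 red (array([ 496.6, -100.1,   74.1,   64. ]), np.float64(0.166)) 777 [497.5 -99.7  87.5]
 boxtop (array([555.1, -92. ,  81.1,  12.7]), np.float64(-1.37)) 126 [555.5 -93.8  49.8]
 boxtop (array([476.8, -82.8, 114.5,  4
[... 841 characters left out ...]
 np.float64(-0.295)) 361 [ 544.3 -285.1   43.7]
 red (array([ 498. , -101.5,   80. ,   71.2]), np.float64(0.226)) 622 [ 497.2 -104.    86.5]
 boxtop (array([657.3,  43. ,  60.3,  22.4]), np.float64(-1.205)) 52 [656.7  35.4  50.4]
 boxtop (array([ 491.7, -104.6,  138.9,   89.1]), np.float64(0.212)) 786 [ 460.4 -121.2   48.4]
 knob (array([ 426. , -118.5,   19.4,   15.7]), np.float64(-0.998)) 73 [ 423.4 -119.7   90.6]
 wood (array([672.4, 239.8, 129.1,  35. ]), np.float64(-1.57)) 279
 timer (array([671.1,  47.5,  60.7,  37.7]), np.float64(-1.543)) 191
 timer (array([ 432.1, -663. ,   13.5,    7.5]), np.float64(-1.071)) 57
 timer (array([ 442.3, -698.7,   48.2,    8.4]), np.float64(-1.079)) 205
```

Both cameras agree to within about 2 mm. The tray origin is about (506,-339.4) with yaw -0.295. The box origin is about (487,-104) with yaw about 0.20. I'll move the first plate now.

```bash
cat >> h.py <<'E'
T0=np.array([506.0,-339.4]); TY=-0.295
def tray(x,y): c,s=np.cos(TY),np.sin(TY); return T0+[c*x-s*y,s*x+c*y]
def down(yaw):
    # tool down, x along yaw; reduce to within a half turn of -x (start branch), keep joint 7 central
    best=None
    for k in (0,np.pi):
        o=(Ro.from_euler("z",yaw+k)*Ro.from_euler("x",np.pi)).as_rotvec()
        q=kin.solve_ik(monitor.current_eef_pos(),o)
        if q is not None and (best is None or abs(q[6])<best[0]): best=(abs(q[6]),o)
    return best[1]
HZ=170
def over(xy,yaw,z=HZ,v=280):
    p=monitor.current_eef_pos(); r.line_to([p[0],p[1],max(z,p[2])],v=v) if p[2]<z-2 else None
    r.line_to([*xy,z],down(yaw),v=v)
def pick(x,y,yaw,z=-2):
    effector.gripper_to(85); over((x,y),yaw)
    r.line_to([x,y,z+30],v=200); hit=r.line_to([x,y,z],v=60,threshold=8)
    effector.gripper_to(40)
    print("pick hit",hit,"open",round(monitor.current_opening(),1),"F",np.round(monitor.current_wrist_force(),1),"z",np.round(monitor.current_eef_pos()[2],1))
    r.line_to([x,y,HZ],v=150); print(" lifted open",round(monitor.current_opening(),1),"F",np.round(monitor.current_wrist_force(),1))
def place(n,z=-2):
    xy=tray(12,-3); over(xy,TY); print(" over tray open",round(monitor.current_opening(),1))
    zz=z+8+10*n+1
    r.line_to([*xy,zz+25],v=200); hit=r.line_to([*xy,zz],v=50,threshold=8)
    print(" place hit",hit,np.round(monitor.current_eef_pos(),1),"open",round(monitor.current_opening(),1))
    effector.gripper_to(76); r.line_to([*xy,HZ],v=200)
E
python3 - <<'E'
from h import *
pick(565,270.8,-0.046)
print(monitor.current_clock(),np.round(monitor.current_joints(),2))
s,W=snap("scene"); save(s,"s1.png",(0,40,480,340),1.6)
E
```

```text
pick hit False open 57.9 F [-0.9 -0.4  5.4] z -1.0
 lifted open 57.6 F [-0.3  0.3 -1.7]
5.6333 [-0.51  0.54 -0.01  1.89  0.01  0.72  1.  ]
```

View pics/s1.png

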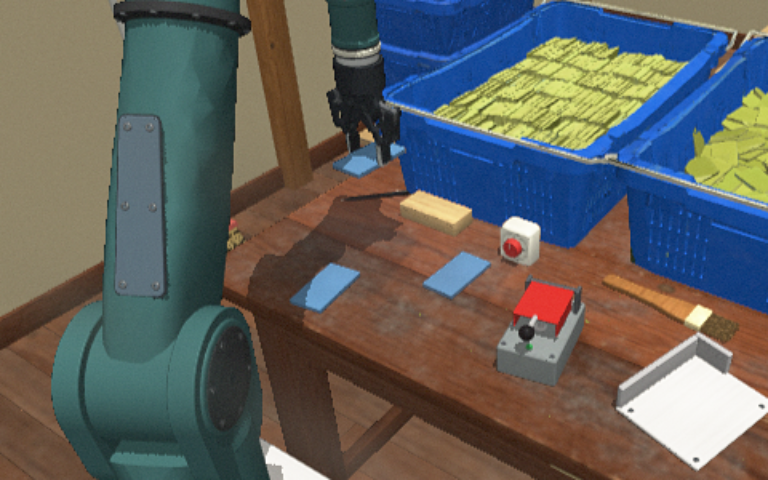

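The picture shows the first plate held level between the fingers at (370,155). The box, tray, block and timer are untouched. I'll place this plate, then move the other two, checking each one with the camera.

Run:
```python
from h import *
place(0)
s,W=snap("top")
for c in plates(s,W): print(rect(W,c),c.sum(),np.round(np.nanmean(W[c],0),1))
print(monitor.current_clock())
L=[rect(W,c) for c in plates(s,W)]
L=[(c[:2],a) for c,a in L if c[1]>0 and c[2]>100]
print(L)
if len(L)==2:
    c,a=L[0]; pick(c[0],c[1],a,z=-1)
    if monitor.current_opening()>50:
        place(1,z=-1)
        s,W=snap("top"); save(s,"t1.png",(60,100,500,320),1.8)
        for c in plates(s,W): print(rect(W,c),c.sum(),np.round(np.nanmean(W[c],0),1))
print(monitor.current_clock())
```

```text
over tray open 57.6
 place hit True [ 516.2 -345.5    7. ] open 57.7
(array([567. , 105.1, 108.2,  58.8]), np.float64(-0.036)) 850 [565.  105.7   9.6]
(array([421.9, 262.3, 106.8,  59.5]), np.float64(0.139)) 912 [421.  261.7   9.7]
(array([ 512. , -342.6,   98.8,   57.2]), np.float64(-0.295)) 795 [ 508.7 -342.3   17.8]
10.7417
[(array([567. , 105.1]), np.float64(-0.036)), (array([421.9, 262.3]), np.float64(0.139))]
pick hit False open 57.9 F [-1.5  0.6  5.6] z -0.2
 lifted open 57.9 F [-0.1 -0.9 -0.9]
 over tray open 57.8
 place hit True [ 516.2 -345.5   17.8] open 57.8
(array([421.8, 262.3, 107.1,  59.4]), np.float64(0.146)) 915 [421.2 261.8   9.7]
(array([ 508.9, -341.3,   98.7,   57.4]), np.float64(-0.282)) 800 [ 506.  -341.3   27.5]
22.8333
```

View pics/t1.png

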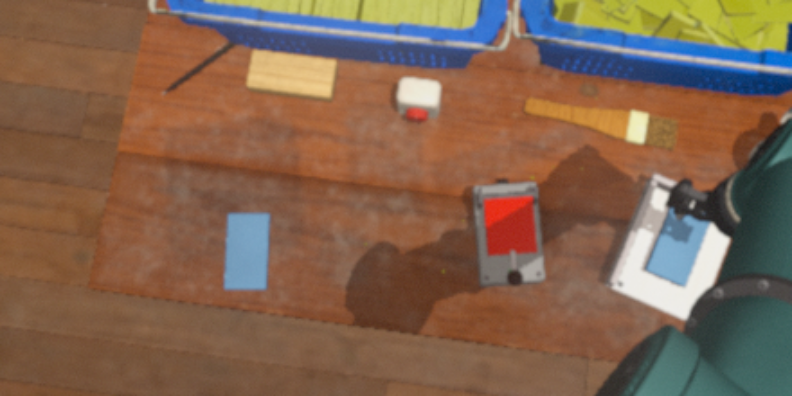

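The picture shows two plates stacked in the tray at (680,245), with their top at z=27.5, and the third plate at (247,250). I'll move the third one.

Run:
```python
from h import *
s,W=snap("top")
L=[rect(W,c) for c in plates(s,W)]
L=[(c[:2],a) for c,a in L if c[1]>0 and c[2]>100]; print(L)
c,a=L[0]; pick(c[0],c[1],a,z=-1)
if monitor.current_opening()>50: place(2,z=-1)
over((470,0),TY,z=250)
s,W=snap("top"); save(s,"t2.png",(220,100,500,320),2.5)
for c in plates(s,W): print(rect(W,c),c.sum(),np.round(np.nanmean(W[c],0),1))
s,W=snap("scene"); save(s,"s2.png",(330,200,530,350),4)
print(monitor.current_clock(),np.round(monitor.current_joints(),2))
```

```text
[(array([421.6, 262.5]), np.float64(0.135))]
pick hit False open 57.8 F [-0.7  0.5  8.5] z -0.1
 lifted open 57.6 F [ 0.6 -0.9 -1. ]
 over tray open 57.8
 place hit True [ 516.3 -345.5   28. ] open 57.3Traceback (most recent call last):
  File "<stdin>", line 7, in <module>
  File "h.py", line 40, in over
    r.line_to([*xy,z],down(yaw),v=v)
    ~~~~~~~~~^^^^^^^^^^^^^^^^^^^^^^^
bench.PlanningError: the arm cannot follow that straight line within its joint ranges
```

Run:
```python
from h import *
over((560,-150),TY,z=240)
for n in("top","scene"):
    s,W=snap(n); 
    for c in plates(s,W): print(n,rect(W,c),c.sum(),np.round(np.nanmean(W[c],0),1))
    if n=="scene": save(s,"s2.png",(300,150,500,300),4)
print(monitor.current_clock(),np.round(monitor.current_joints(),2))
```

```text
Traceback (most recent call last):
  File "h.py", line 40, in over
    r.line_to([*xy,z],down(yaw),v=v)
    ~~~~~~~~~^^^^^^^^^^^^^^^^^^^^^^^
bench.PlanningError: the arm cannot follow that straight line within its joint ranges
```

```bash
cat >> h.py <<'E'
def goto(xy,yaw,z=HZ,v=280):
    p=monitor.current_eef_pos(); cur=Ro.from_rotvec(monitor.current_eef_rot())
    if p[2]<z-2: r.line_to([p[0],p[1],z],v=v)
    os=[Ro.from_euler("z",yaw+k)*Ro.from_euler("x",np.pi) for k in (0,np.pi)]
    os.sort(key=lambda o:(o*cur.inv()).magnitude())
    for o in os:
        try: r.line_to([*xy,z],o.as_rotvec(),v=v); return
        except r.PlanningError as e: print("line failed",e)
    q=[kin.solve_ik([*xy,z],o.as_rotvec()) for o in os]; q=[a for a in q if a is not None]
    q.sort(key=lambda a:abs(a[6])); print("joint move"); r.move_joints(q[0])
E
python3 - <<'E'
from h import *
print(np.round(monitor.current_joints(),2),np.round(monitor.current_eef_pos()))
goto((560,-150),TY,z=240)
for n in("top","scene"):
    s,W=snap(n); 
    for c in plates(s,W): print(n,rect(W,c),c.sum(),np.round(np.nanmean(W[c],0),1))
    if n=="scene": save(s,"s2.png",(300,150,500,300),4)
print(monitor.current_clock(),np.round(monitor.current_joints(),2))
E
```

```text
[ 0.48  0.44  0.05  1.84 -0.03  0.87  1.82] [ 516. -345.  250.]
top (array([ 513.4, -342.3,  107.9,   57.6]), np.float64(-0.294)) 974 [ 512.7 -341.8   37.3]
scene (array([ 522.4, -338.6,  126.5,   78.8]), np.float64(-0.284)) 1396 [ 505.1 -346.7   32.9]
35.8833 [ 0.17  0.4   0.02  1.94 -0.01  0.81  1.47]
```

View pics/s2.png

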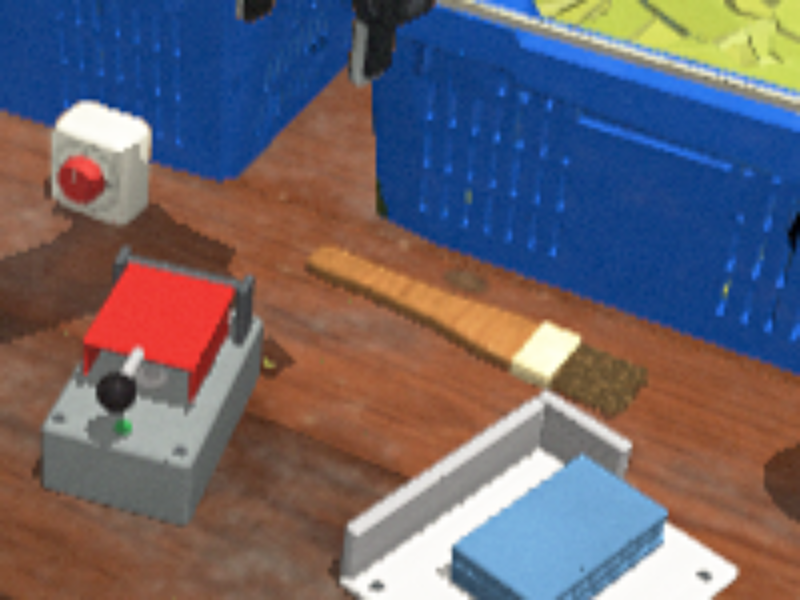

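The stack of three is tidy at about (560,530) in this crop, and everything else is in place. Now I'll tap it towards the side fence, then the end fence.

```bash
cat >> h.py <<'E'
def tline(x,y,z,v,th=None): return r.line_to([*tray(x,y),z],v=v,threshold=th)
def tapy(xc=10,z=11,y0=-60,th=8,y1=-3):
    effector.gripper_to(60); goto(tray(xc,y0),TY+np.pi/2,z=HZ)
    tline(xc,y0,z+20,200); print("down",tline(xc,y0,z,50,8))
    tline(xc,-48,z,80,6)
    h=tline(xc,y1,z,25,th); print("tapy hit",h,intray(),np.round(monitor.current_wrist_force(),1))
    p=intray(); tline(p[0],p[1]-25,z,80); tline(p[0],p[1]-25,HZ,250)
def tapx(yc=29,z=11,x0=-75,th=8,x1=-38):
    effector.gripper_to(15); goto(tray(x0,yc),TY,z=HZ)
    tline(x0,yc,z+20,200); print("down",tline(x0,yc,z,50,8))
    h=tline(x1,yc,z,25,th); print("tapx hit",h,intray(),np.round(monitor.current_wrist_force(),1))
    p=intray(); tline(p[0]-22,p[1],z,80); tline(p[0]-22,p[1],HZ,250)
def intray():
    d=monitor.current_eef_pos()[:2]-T0; c,s=np.cos(TY),np.sin(TY); return np.round([c*d[0]+s*d[1],-s*d[0]+c*d[1]],1)
E
python3 - <<'E'
from h import *
tapy()
print(monitor.current_clock(),np.round(monitor.current_joints(),2))
tapx()
s,W=snap("scene"); save(s,"s3.png",(360,230,500,335),5)
for c in plates(s,W): print(rect(W,c),c.sum(),np.round(np.nanmean(W[c],0),1))
print(monitor.current_clock(),np.round(monitor.current_joints(),2))
E
```

```text
down False
tapy hit True [ 10.9 -12.2] [0.3 0.2 1.2]
42.175 [ 0.26  0.58  0.44  1.9  -0.35  0.74  0.61]
down False
tapx hit True [-52.3  29.3] [0.3 0.5 0.3]
(array([ 531. , -316.8,  121.5,   64.3]), np.float64(-0.288)) 1377 [ 518.  -318.4   32.4]
48.0167 [-0.13  0.61  0.9   2.12 -0.71  0.76 -0.63]
```

View pics/s3.png

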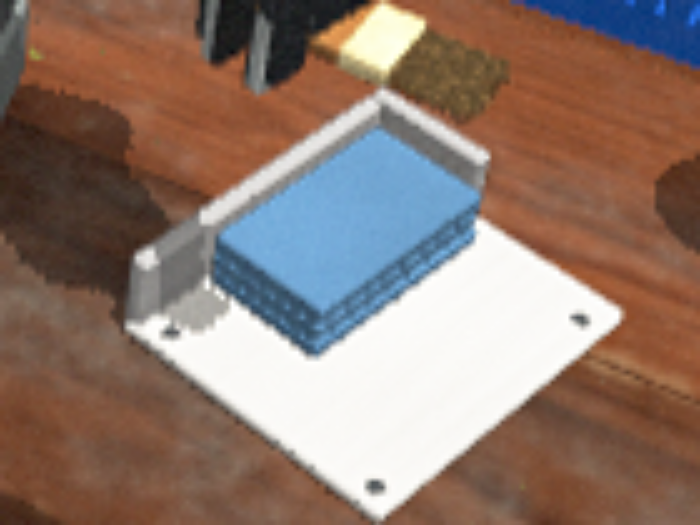

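In the picture the stack stands along the side fence and close to the end fence. The x tap stopped about 6 mm sooner than I expected, so I'll repeat both taps with a higher force and see whether the contact moves.

Run:
```python
from h import *
tapx(x0=-72,th=18)
tapy(xc=17,y0=-40,th=18)
tapx(x0=-72,th=18)
goto((560,-120),TY,z=240)
s,W=snap("scene"); save(s,"s4.png",(360,230,500,335),5)
for n in("top","scene"):
    s,W=snap(n); np.savez(n+"4.npz",W=W,f=s["frame"])
    for c in plates(s,W): print(n,rect(W,c),c.sum(),np.round(np.nanmean(W[c],0),1))
    f=s["frame"].astype(int)
    top=[c&(W[...,2]>33) for c in plates(s,W)]
    for c in top: print(" topface",rect(W,c))
print(monitor.current_clock(),np.round(monitor.current_joints(),2), tray(20,30))
```

```text
down False
tapx hit False [-46.   29.1] [-11.5   4.3   9.8]
down False
tapy hit False [ 17.6 -12.3] [ -1.8 -13.5  -2.2]
line failed the arm cannot follow that straight line within its joint ranges
down False
tapx hit False [-45.8  29.1] [-10.9   3.7   8.9]
top (array([ 532.8, -315.5,  108.5,   56.3]), np.float64(-0.288)) 945 [ 531.8 -315.4   37.4]
 topface (array([ 532.8, -315.5,  108.5,   56.3]), np.float64(-0.288))
scene (array([ 534.6, -318.4,  118.4,   64.1]), np.float64(-0.27)) 1358 [ 523.4 -319.8   32.5]
 topface (array([ 533.5, -317.2,  115.1,   62.7]), np.float64(-0.28))
67.7083 [-0.56  0.6   1.04  1.98 -0.64  0.94 -1.06] [ 533.85823835 -316.51073273]
```

View pics/s4.png

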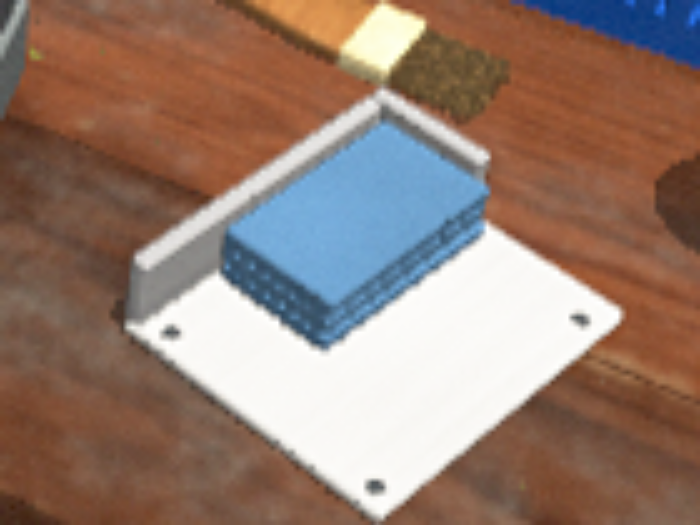

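The repeated taps ended at the same places, x -46 and y -12, with 11 to 14 N from the fences. The top face centre is within about 1.5 mm of flush. Next I'll localise the knob and plan the guard arc.

```bash
cat >> h.py <<'E'
BY=0.2; B0=np.array([487.,-104.])
def box(x,y): c,s=np.cos(BY),np.sin(BY); return B0+[c*x-s*y,s*x+c*y]
def knob(th): xy=box(50-112*np.cos(th),0); return np.array([*xy,86+112*np.sin(th)])
OB=[(Ro.from_euler("z",BY+k)*Ro.from_euler("x",np.pi)).as_rotvec() for k in (0,np.pi)]
E
python3 - <<'E'
from h import *
for n in("top","scene"):
    d=np.load(n+"4.npz"); W=d["W"]; f=d["f"].astype(int); R,G,B=f[...,0],f[...,1],f[...,2]; X,Y,Z=W[...,0],W[...,1],W[...,2]
    reg=(abs(X-490)<110)&(abs(Y+105)<80)
    k=reg&(Z>72)&(Z<102)&(R<70)&(abs(X-426)<25)&(abs(Y+116)<25)
    print(n,"knob",k.sum(),np.round(np.nanmean(W[k],0),1),np.round(np.nanmin(W[k],0),1),np.round(np.nanmax(W[k],0),1))
    m=reg&(Z>44)&(Z<55); print(" boxtop all",rect(W,m))
    m=reg&(R>150)&(G<70)&(Z>82); print(" flap",rect(W,m),np.nanmedian(Z[m]))
print(knob(0))
r.move_joints([0.17,.4,.02,1.94,-.01,.81,1.47])
for o in OB:
    for th in (0,0.5,1,1.6,2.1):
        p=knob(th)-[0,0,19]; q=kin.solve_ik(p,o); print(th,None if q is None else np.round(q,2))
print(monitor.current_clock())
E
```

```text
top knob 20 [ 426.  -113.1   93.9] [ 419.9 -121.8   87. ] [ 433.4 -108.7  101. ]
 boxtop all (array([ 493.5, -102.7,  140. ,   89.8]), np.float64(0.203))
 flap (array([ 497.1, -100.2,   73.8,   63.9]), np.float64(0.173)) 87.59311853955681
scene knob 74 [ 424.3 -119.5   90.1] [ 417.3 -127.7   80.9] [ 435.1 -106.5   97.1]
 boxtop all (array([ 493.4, -104.3,  142.6,   90. ]), np.float64(0.206))
 flap (array([ 498. , -102.8,   80.4,   66.5]), np.float64(0.193)) 86.53427343605576
[ 426.23587217 -116.31749851   86.        ]
0 [-0.13  0.59  0.4   2.36 -0.78  0.32 -0.41]
0.5 [-0.27  0.51  0.57  2.31 -0.62  0.47 -0.56]
1 [-0.35  0.48  0.64  2.21 -0.52  0.6  -0.7 ]
1.6 [-0.39  0.52  0.66  2.08 -0.5   0.7  -0.77]
2.1 [-0.39  0.61  0.66  1.98 -0.54  0.74 -0.78]
0 [ 0.2   0.55 -0.05  2.34  0.11  0.25  1.83]
0.5 [ 0.22  0.45 -0.08  2.29  0.09  0.41  1.83]
1 [ 0.21  0.41 -0.1   2.19  0.08  0.55  1.82]
1.6 [ 0.17  0.44 -0.11  2.05  0.08  0.65  1.78]
2.1 [ 0.14  0.52 -0.1   1.95  0.08  0.67  1.75]
69.875
```

```bash
cat >> h.py <<'E'
BY=0.203; B0=np.array([488.3,-104.3])
OK=(Ro.from_euler("z",BY+np.pi)*Ro.from_euler("x",np.pi)).as_rotvec()
def arc(a,b,n=14,v=110,th=None):
    for t in np.linspace(a,b,n)[1:]:
        if r.line_to(knob(t)-[0,0,19],v=v,threshold=th): return t
    return None
E
python3 - <<'E'
from h import *
effector.gripper_to(48)
k=knob(0)
r.line_to([k[0],k[1],170],OK,v=200)
print(r.line_to(k-[0,0,19],v=80,threshold=6))
effector.gripper_to(10); print("open",monitor.current_opening(),np.round(monitor.current_wrist_force(),1),np.round(monitor.current_eef_pos()))
if monitor.current_opening()>12:
    print(arc(0,2.1,th=30))
    print("open",monitor.current_opening(),np.round(monitor.current_wrist_force(),1),np.round(monitor.current_eef_pos()),knob(2.1))
    s,W=snap("scene"); save(s,"s5.png",(300,130,500,330),3)
print(monitor.current_clock())
E
```

```text
False
open 19.075566116032423 [ 0.  -2.1  5.4] [ 428. -117.   67.]
None
open 9.86834310903207 [-0.4 -0.9 -0.4] [593. -83. 163.] [592.6550317  -82.82005915 182.67944906]
77.175
```

View pics/s5.png

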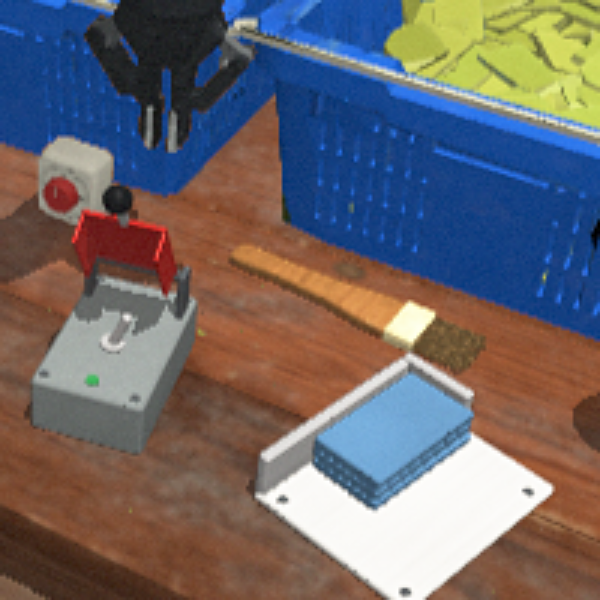

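The picture shows the knob at (118,198) with the guard up to about upright. The fingers slipped off it (opening 9.9 mm). The stack is still flush. I'll measure the guard angle.

```bash
cat >> h.py <<'E'
def inbox(P):
    d=P[...,:2]-B0; c,s=np.cos(BY),np.sin(BY); return np.stack([c*d[...,0]+s*d[...,1],-s*d[...,0]+c*d[...,1],P[...,2]],-1)
def guard():
    for n in("scene","top"):
        s,W=snap(n); f=s["frame"].astype(int); R,G,B=f[...,0],f[...,1],f[...,2]; Q=inbox(W)
        red=(R>100)&(G<60)&(B<60)&(abs(Q[...,1])<38)&(Q[...,0]>-60)&(Q[...,0]<180)&(Q[...,2]>60)
        q=Q[red]; a=np.arctan2(q[:,2]-86,50-q[:,0]); d=np.hypot(q[:,2]-86,50-q[:,0]); far=d>70
        dark=(R<60)&(G<60)&(B<60)&(abs(Q[...,1])<16); k=Q[dark]; dk=np.hypot(k[:,2]-86,50-k[:,0]); k=k[abs(dk-112)<16]; k=k[(k[:,2]>75)&(k[:,0]<170)]
        print(n,"red",red.sum(),"angle med far",np.round(np.median(a[far]),2) if far.any() else None,"knob",len(k),np.round(k.mean(0),1) if len(k) else "",np.round(np.median(np.arctan2(k[:,2]-86,50-k[:,0])),2) if len(k) else "")
E
python3 - <<'E'
from h import *
p=monitor.current_eef_pos(); r.line_to([p[0],p[1],235],v=200)
guard(); print(monitor.current_clock())
E
```

```text
scene red 463 angle med far 1.05 knob 75 [ -8.3  -2.1 187.4] 1.04
top red 0 angle med far None knob 0  
77.7833
```

The guard stands at about 1.08 rad. I'll push the knob back from the front with the shut fingers, which doesn't depend on the grip.

Run:
```python
from h import *
effector.gripper_to(0)
def bl(x,y,z,v,th=None): return r.line_to([*box(x,y),z],v=v,threshold=th)
bl(-48,0,235,250); bl(-48,0,166,150,)
print("push",bl(84,0,166,70,25),np.round(inbox(monitor.current_eef_pos()),1),np.round(monitor.current_wrist_force(),1))
bl(60,0,166,150)
bl(-70,0,225,200); 
guard(); 
s,W=snap("scene"); save(s,"s6.png",(300,130,500,330),3)
print(monitor.current_clock(),np.round(monitor.current_joints(),2))
```

```text
push False [ 8.390e+01 -1.000e-01  1.661e+02] [-0.4 -0.2  0.2]
scene red 912 angle med far 2.09 knob 19 [101.5  -6.8 183.3] 2.06
top red 484 angle med far 2.08 knob 1 [ 98.4   3.2 189.1] 2.01
82.775 [ 0.26  0.24 -0.11  2.23  0.04  0.66  1.9 ]
```

View pics/s6.png

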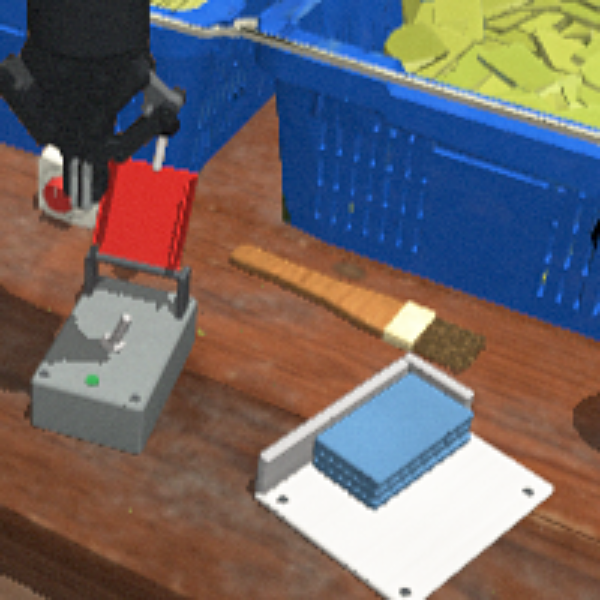

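The picture shows the guard leaning well back, with the flap at (145,215). Both cameras give about 2.08 rad. The toggle at (120,330) still leans right and the stack is intact. Now I'll flip the toggle.

```bash
cat >> h.py <<'E'
def bl(x,y,z,v,th=None): return r.line_to([*box(x,y),z],v=v,threshold=th)
E
python3 - <<'E'
from h import *
bl(-30,-48,200,200); bl(-5,-48,100,200); print(bl(-5,-48,66,60,6))
print("flip",bl(-5,4,66,40,12),np.round(inbox(monitor.current_eef_pos()),1),np.round(monitor.current_wrist_force(),1))
bl(-5,-45,66,150); bl(-5,-48,130,200); bl(-70,0,215,250)
s,W=snap("scene"); save(s,"s7.png",(310,190,370,290),6)
guard(); Q=inbox(W); m=(abs(Q[...,0]+5)<20)&(abs(Q[...,1])<28)&(Q[...,2]>68)&(Q[...,2]<92)
print("toggle top pts",m.sum(),np.round(np.nanmean(Q[m],0),1)); print(monitor.current_clock())
E
```

```text
False
flip True [-4.9 -5.3 66. ] [-0.4 -2.5  1.3]
scene red 859 angle med far 2.1 knob 1 [105.5 -11.2 183.1] 2.09
top red 502 angle med far 2.07 knob 1 [103.9   7.2 187. ] 2.06
toggle top pts 17 [-5.9 10.3 74.9]
87.3417
```

View pics/s7.png

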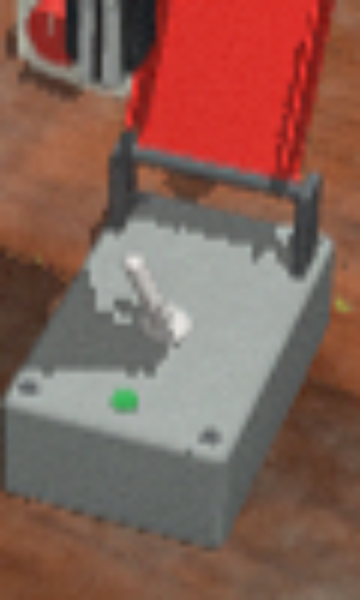

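In the picture the toggle leans left (tip at (133,262), pivot at (175,325)), which is about 0.84 rad. I'll close the guard by pushing the knob forward from behind, then down from above.

Run:
```python
from h import *
bl(-70,0,230,200); bl(143,0,230,250); print("down",bl(143,0,173,120,6))
print("push",bl(10,0,173,80,25),np.round(inbox(monitor.current_eef_pos()),1))
bl(35,0,176,150); bl(35,0,230,200); bl(-75,0,230,250)
guard(); print(monitor.current_clock())
```

```text
down False
push False [ 10.2   0.  173. ]
scene red 364 angle med far 0.95 knob 70 [-16.8  -2.3 182.7] 0.97
top red 153 angle med far 1.0 knob 0  
92.45
```

Run:
```python
from h import *
o=np.array([3,0,11.])
k=knob(1.0)+o; r.line_to([k[0],k[1],230],v=200); r.line_to(k+[0,0,3],v=100,threshold=10)
hit=None
for t in np.linspace(1.0,-0.04,14)[1:]:
    if r.line_to(knob(t)+o,v=70,threshold=20): hit=t;break
print("hit",hit,np.round(inbox(monitor.current_eef_pos()),1),np.round(monitor.current_wrist_force(),1))
p=monitor.current_eef_pos(); r.line_to([p[0],p[1],225],v=200)
r.line_to([560,20,245],v=250)
guard()
s,W=snap("scene"); save(s,"s8.png",(300,180,500,330),4)
for n in("top","scene"):
    s,W=snap(n)
    for c in plates(s,W): print(n,c.sum(),"topface",rect(W,c&(W[...,2]>33)))
print(monitor.current_clock(),np.round(monitor.current_joints(),2))
```

```text
hit -0.04 [-58.1  -1.1  95.1] [-4.2  0.3 30.7]
scene red 612 angle med far -0.0 knob 71 [-65.7  -2.1  90.1] 0.04
top red 688 angle med far 0.01 knob 0  
top 943 topface (array([ 533.1, -315.2,  109.8,   56.2]), np.float64(-0.286))
scene 1365 topface (array([ 533.7, -317.4,  116. ,   63.4]), np.float64(-0.281))
98.95 [-0.    0.37 -0.15  1.97  0.08  0.81  1.57]
```

View pics/s8.png

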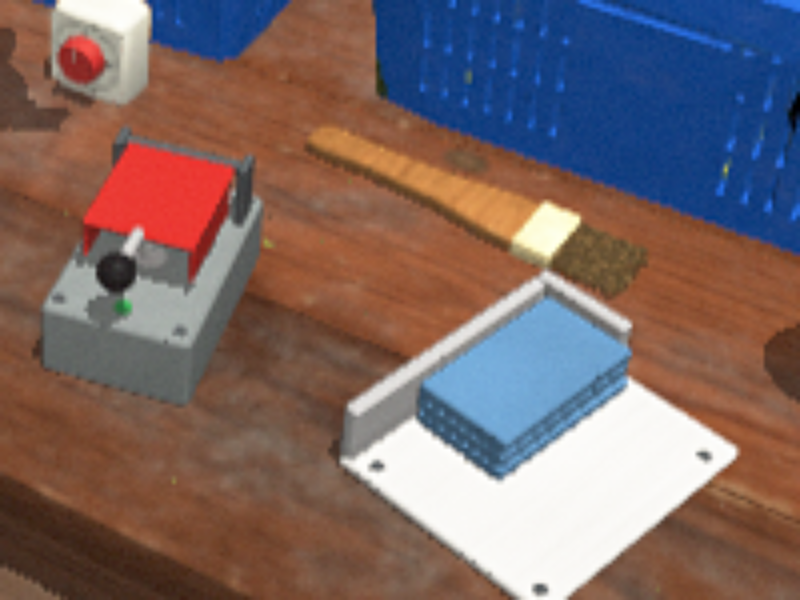

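The picture shows the guard shut over the box (flap at (165,195)) and the stack still in the tray corner at (520,390). The timer hasn't moved. Before handing in, one last check that the lower plates are flush too, using the stack's visible side faces layer by layer.

Run:
```python
from h import *
for i in range(2):
    s,W=snap("scene"); d=W[...,:2]-T0; c,sn=np.cos(TY),np.sin(TY); x=c*d[...,0]+sn*d[...,1]; y=-sn*d[...,0]+c*d[...,1]; z=W[...,2]+1.3
    P=np.any(plates(s,W,zmin=7),axis=0)
    for lo in (8,18,28):
        b=P&(z>lo+1.5)&(z<lo+8.5); a=b&(x>-20)&(x<60)&(y<8); e=b&(y>10)&(y<50)&(x<-25)
        print(lo,"right face y",round(np.median(y[a]),1),a.sum(),"near face x",round(np.median(x[e]),1),e.sum())
f=s["frame"].astype(int); R,B=f[...,0],f[...,2]; X,Y,Z=W[...,0],W[...,1],W[...,2]
for n,m in (("wood",(Z>24)&(Z<34)&(R>150)&(B<R-30)&(X<690)&(Y>0)),("timer",(Z>55)&(Z<72)&(R>150)&(B>150)&(X<690)&(Y>-200))):
    for k in comps(m): print(n,rect(W,k))
```

```text
8 right face y -0.9 21 near face x -34.1 23
18 right face y -0.0 49 near face x -34.4 40
28 right face y 0.2 68 near face x -33.7 49
8 right face y -0.6 20 near face x -34.3 23
18 right face y -0.1 49 near face x -34.4 39
28 right face y 0.4 71 near face x -34.1 39
wood (array([674.3, 239.2, 126.9,  34.2]), np.float64(1.535))
timer (array([671.3,  46.8,  60.8,  36.9]), np.float64(-1.565))
```

All three layers agree to within about 1 mm of flush (expected faces y=0 and x=-35), and the block and timer haven't moved. Handing in.

Run:
```python
from h import *
r.pause(0.5); print(monitor.current_clock(), np.abs(monitor.current_dq()).max()); order.finish_job()
```

```text
99.55 0.0031669084173894823
the job is handed in; nothing more can be done
```

I stacked the three plates that were there in the tray and tapped them flush against both fences. I then lifted the guard, flipped the toggle on, shut the guard again, and handed the job in at about 100 s. No verdict is reported back.

**Last checks**
- **Plates:** the side faces of all three layers measured within about 1 mm of flush against both fences. The top plate's centre was within about 1.5 mm, with a turn of roughly 0.01 rad.
- **Guard:** shut, at about 0.00–0.04 rad. When lifted it had reached about 2.08 rad.
- **Toggle:** about 0.84 rad (on) when last seen. It is now under the shut guard, so I could not check it again.
- **Timer and block:** both within about 2 mm of where they started.

**What went wrong on the way**
- The grip slipped off the guard knob at about 1.1 rad, so I lifted the guard the rest of the way, and later closed it, by pushing with shut fingers.
- The first end-fence tap stopped about 6 mm short. I repeated the taps harder until they stalled against the fences at 11–14 N.
- Closing the guard ended with about 31 N on the fingers. That is under the limits, but more than I intended.

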